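# Steady the rocking tray board

### The job

The plywood tray board on the green frame rocks at one of its four corners. Press down on the corners of the board, with all the shims still up, until you find the one that gives, then press the steel shim tongue at that corner down flat, so that it keeps the corner down. Leave the other three shims up, only press and never lift, carry or shove the board, and leave everything around it where it stands.

Things in the scene. Friction and masses are not known exactly. Their poses are not given: they have to be found in the camera images.
- frame: Fixed green steel X-frame that carries the board. Origin on the table under its centre, z up; its four arms run along the diagonals (+-x, +-y) to 190 mm from the centre. At each arm's end, outside the board's corner, a bracket 53 mm high holds the hinge of that corner's shim, 172 mm from the centre, 45 mm above the table. Yaw within +-0.25 rad.
- board: Square plywood board 210 x 210 x 12 mm, about 0.6 kg, axes as the frame's, lying loose on four hidden feet 120 mm out on the diagonals; four brass cups (10 mm high) near its middle. Origin: centre of its underside, 34 mm above the table. One unseen foot, any of the four, yields on a weak spring: the board rocks down there and comes back when let go; the other corners are firm (under 1 mm).
- corner1 (a point): Point on the board's top face at its far left (+x, +y of the frame) corner, 88 mm from the board's centre along the diagonal, 46 mm above the table: where to press to try this corner. The corner that rocks goes down 5 mm here under about 3 N. About 45 mm from the raised shim's end.
- corner2 (a point): Point on the board's top face at its near left (-x, +y) corner, 88 mm from the board's centre along the diagonal, 46 mm above the table: where to press to try this corner. The corner that rocks goes down 5 mm here under about 3 N. About 45 mm from the raised shim's end.
- corner3 (a point): Point on the board's top face at its near right (-x, -y) corner, 88 mm from the board's centre along the diagonal, 46 mm above the table: where to press to try this corner. The corner that rocks goes down 5 mm here under about 3 N. About 45 mm from the raised shim's end.
- corner4 (a point): Point on the board's top face at its far right (+x, -y) corner, 88 mm from the board's centre along the diagonal, 46 mm above the table: where to press to try this corner. The corner that rocks goes down 5 mm here under about 3 N. About 45 mm from the raised shim's end.
- shim1 (a joint): Angle (rad) of the steel shim tongue beside corner1: 0 up as at the start, 0.45 fully flat (level). Its hinge is stiff and stays where left: about 7 N down on the free end moves it, about 10 N for the last part, where it bears on the board and takes a rocking corner down with it. Over a firm corner it would stop against the board near 0.28.
- shim1_tip (a point): Point on top of the shim tongue at the far left (+x, +y of the frame) corner, 38 mm from its hinge: where to press. The tongue is a bare steel strip 20 mm wide, 4 mm thick, 46 mm long from the hinge, pointing to the board's centre, its free end over the board's corner. The point is 64 mm above the table when up, 47 mm when flat (it moves almost straight down).
- shim2 (a joint): Angle (rad) of the steel shim tongue beside corner2: 0 up as at the start, 0.45 fully flat (level). Its hinge is stiff and stays where left: about 7 N down on the free end moves it, about 10 N for the last part, where it bears on the board and takes a rocking corner down with it. Over a firm corner it would stop against the board near 0.28.
- shim2_tip (a point): Point on top of the shim tongue at the near left (-x, +y) corner, 38 mm from its hinge: where to press. The tongue is a bare steel strip 20 mm wide, 4 mm thick, 46 mm long from the hinge, pointing to the board's centre, its free end over the board's corner. The point is 64 mm above the table when up, 47 mm when flat (it moves almost straight down).
- shim3 (a joint): Angle (rad) of the steel shim tongue beside corner3: 0 up as at the start, 0.45 fully flat (level). Its hinge is stiff and stays where left: about 7 N down on the free end moves it, about 10 N for the last part, where it bears on the board and takes a rocking corner down with it. Over a firm corner it would stop against the board near 0.28.
- shim3_tip (a point): Point on top of the shim tongue at the near right (-x, -y) corner, 38 mm from its hinge: where to press. The tongue is a bare steel strip 20 mm wide, 4 mm thick, 46 mm long from the hinge, pointing to the board's centre, its free end over the board's corner. The point is 64 mm above the table when up, 47 mm when flat (it moves almost straight down).
- shim4 (a joint): Angle (rad) of the steel shim tongue beside corner4: 0 up as at the start, 0.45 fully flat (level). Its hinge is stiff and stays where left: about 7 N down on the free end moves it, about 10 N for the last part, where it bears on the board and takes a rocking corner down with it. Over a firm corner it would stop against the board near 0.28.
- shim4_tip (a point): Point on top of the shim tongue at the far right (+x, -y) corner, 38 mm from its hinge: where to press. The tongue is a bare steel strip 20 mm wide, 4 mm thick, 46 mm long from the hinge, pointing to the board's centre, its free end over the board's corner. The point is 64 mm above the table when up, 47 mm when flat (it moves almost straight down).
- glue: White glue bottle standing, 32 mm wide, 85 mm high, beside the frame's left (+y) side. Origin under its centre. Leave it alone.
- spool: Wooden spool standing, 36 mm wide, 40 mm high, beyond the frame's far (+x) side. Origin under its centre. Leave it alone.
- puck_candle: Low red candle, 38 mm wide, 22 mm high, beside the frame's right (-y) side. Origin under its centre. Leave it alone.
- tape: Roll of green tape lying flat, 90 mm wide, 20 mm high. Origin under its centre. Leave it alone.
- bauble_jar: Glass jar with steel cap, 84 mm wide, 130 mm high. Origin under its centre. Leave it alone.
- card_box: Closed cardboard box 90 x 130 x 45 mm. Origin under its centre. Leave it alone.
- mug: White mug 76 mm wide, 90 mm high. Origin under its centre. Leave it alone.

How it is judged:
By the outcome, as a careful person would: the job done as asked, in the order asked, and still so for the second after the job is handed in, with the robot touching nothing.
It also fails if it takes over 48 s, if anything falls off the work surface, if the arm or the gripper's body presses on something with over 40 N, if the wrist force passes 120 N, or if a joint passes its speed limit or range.

### The arm

A 6-joint arm with a two-finger parallel gripper is mounted at the origin on the work surface. World frame = base frame: x ahead of the robot, y to its left, z up, the work surface at z = 0. Lengths are in m, angles in rad, forces in N, time in s.
With the tool pointing down it reaches from about 0.425 to 0.95 m from the base axis. Payload 3.5 kg.
Tool frame: the origin (TCP) lies between the finger pads; the fingertips stand 22 mm ahead of it and the grasp point (between the pads) lies 3 mm ahead of it (r.tip_reach is the distance from the TCP to the fingertips, in m); z points along the fingers, x is the direction in which the jaws open and shut, and the axes are right-handed (so a half turn about z gives the same grasp; the last joint's range is limited). The gripper opens to 85 mm and grips with 20 to 120 N. Pads are 22 mm wide; open, the fingers measure 114 mm over their backs; the gripper's body (76 mm by 85 mm) begins 54 mm behind the grasp point. The pads swing forward as they close: fully open they stand 13 mm farther back than shut.
Start: joints at [-1.304, 0.286, 1.577, -0, 1.279, -0.15], TCP at [0.273, -0.617, 0.253] pointing down, gripper open.
Joint ranges: [-2.77, 2.77], [-0.9, 2.22], [0.21, 2.48], [-1.53, 4.67], [0.24, 2.81], [-2.84, 2.84]. Speed limits (rad/s): [2.79, 2.79, 3.14, 3.14, 3.14, 3.14].

### API

Orientations are given as a rotation vector (axis times angle).
In Python, from station import r gives the robot as it stands.
- The arm moves only by the shell command python3 -m creep 'ROWS' [FORCE]. ROWS is JSON, a list of rows, each a list of 7 numbers: the shift along the tool's x, y, z in m, then the turn, a rotation vector about the tool's x, y, z in degrees, then the opening, from -1 (shut) to 1 (fully open), so that 0 is half open. A call has 1 to 5 rows; each row is the pose to reach, as a shift and turn from the pose measured when the call began, along the tool's axes at that moment; what a row does not reach only later rows make up. A row lasts 1/10 s, in which the tool goes at most 50 mm and 8.59 degrees, less where a joint would pass 70% of its speed; a pose out of reach is approached as far as the arm can. A call with a gripper value outside its range is refused whole. The fingers move at their own pace and stop on an object; FORCE is the grip in N (left out, the last holds). Time passes only in rows, so rows that repeat a pose let the fingers close. It gives the time, the measured TCP pose, the force and the opening at its end, in the units of the state.
- r.read_state(): the state, without advancing time (a new reading comes with each control period).
- r.camera(name): name is "scene" or "top"; returns the picture (384x512x3 uint8, red, green, blue); there is no depth.
- r.calibration(name): a dict with "fx", "fy", "cx", "cy" (pixels), "extrinsics" (4x4, takes a point from world to camera coordinates). Camera axes: x right, y up, looking along -z (the intrinsics and any distortion apply to the point x, -y, -z); pixel columns grow to the right and rows downward; lengths in m; the calibration is good to about 2 mm. A picture is of the moment at which its call begins. calibration takes no time and is no camera call.
- r.sign_off(): hands the job in, once; it reports no verdict.
Trained networks look in the newest picture that a camera, given by its name, has taken for a name from the list of things; names that differ only in an ending like _2 or _b are one class to them, and where a whole thing is asked for, a point or a joint stands for the part that bears it (a point fixed in the world has none). Each returns a list of dicts, best first, with "score" (0 to 1); they miss things now and then, are a little off and sometimes report something else, mostly with a low value. They report only what shows in the picture. A call takes as long as a camera call.
- r.find_in(camera, label): "box" ([left, top, right, bottom] in pixels, round what is visible of it).
- r.regions_of(camera, label): "mask" (384x512 bool, what is visible of it) and "box" ([left, top, right, bottom] in pixels, round what is visible of it).
The state is a dict: "clock": time; "q": joint angles; "dq": joint speeds; "tau": joint torques, N m; "position": TCP position; "tcp_rot": TCP orientation; "ft_force": force on the tool from outside, world axes, zero at the start; "ft_torque": the same for the moment, N m; "gripper_width": finger opening in m.
Only numpy, scipy, OpenCV 4.12 (cv2) and the standard library are available. Lean on these libraries where they do the work, as an engineer would, in place of code of your own. Each camera call takes 0.05 s, during which the arm holds its last target. There are 200 camera calls.

## Working session

There is one attempt and no reset: what is moved stays moved. The work goes in short steps, Python scripts to look and compute and a shell command to move; the robot and the scene stay as the last step left them, time stands still between calls to the robot, and variables do not carry over. Pictures are saved under pics/ and viewed, about 8 in all and at most 12, crops included, and the job is handed in when it is done.

```bash
mkdir -p pics; ls; python3 - <<'E'
from station import r
import cv2,numpy as np
s=r.read_state();print(s['clock'],s['position'],s['tcp_rot'],s['ft_force'],s['gripper_width'],r.tip_reach)
for n in ('scene','top'):
    im=r.camera(n);cv2.imwrite(f'pics/{n}0.png',im[:,:,::-1]);c=r.calibration(n);print(n,{k:np.round(v,4).tolist() for k,v in c.items()})
    for l in ('frame','board','shim1_tip','glue','spool','puck_candle'):
        print(l,[(np.round(d['box']).tolist(),round(d['score'],2)) for d in r.find_in(n,l)[:4]])
E
```

```text
pics
0.0 [ 0.27312512 -0.61660765  0.25191759] [-2.63163395  1.71292439  0.00280003] [-0.32097082 -0.41564603  0.12764139] 0.08524462370115538 0.022
scene {'fx': 360.4046, 'fy': 360.4046, 'cx': 246.8754, 'cy': 187.5188, 'extrinsics': [[-0.0908, 0.9957, 0.0167, 0.0569], [-0.792, -0.0824, 0.6049, 0.4085], [0.6037, 0.0417, 0.7961, -1.3565], [0.0, 0.0, 0.0, 1.0]]}
frame [([177.0, 151.0, 288.0, 242.0], 0.63), ([287.0, 182.0, 302.0, 209.0], 0.34)]
board [([192.0, 156.0, 274.0, 224.0], 0.82)]
shim1_tip [([267.0, 214.0, 284.0, 232.0], 0.71)]
glue [([285.0, 184.0, 303.0, 210.0], 0.72)]
spool [([224.0, 240.0, 233.0, 260.0], 0.54)]
puck_candle [([170.0, 187.0, 179.0, 204.0], 0.49)]
top {'fx': 464.9232, 'fy': 464.9232, 'cx': 256.8778, 'cy': 190.3451, 'extrinsics': [[-0.012, -0.9999, -0.0052, 0.0067], [0.9812, -0.0128, 0.1925, -0.5844], [-0.1925, -0.0028, 0.9813, -1.2784], [0.0, 0.0, 0.0, 1.0]]}
frame [([220.0, 154.0, 321.0, 254.0], 0.59)]
board [([229.0, 160.0, 308.0, 240.0], 0.92)]
shim1_tip [([221.0, 161.0, 239.0, 175.0], 0.67), ([295.0, 157.0, 308.0, 169.0], 0.52)]
glue []
spool []
puck_candle [([232.0, 164.0, 309.0, 242.0], 0.21), ([296.0, 156.0, 311.0, 166.0], 0.18)]
```

```bash
python3 - <<'E'
import cv2
a=cv2.imread('pics/top0.png')[130:280,170:370];cv2.imwrite('pics/t1.png',cv2.resize(a,None,fx=4,fy=4,interpolation=cv2.INTER_CUBIC))
E
```

```text
(no output)
```

View pics/t1.png

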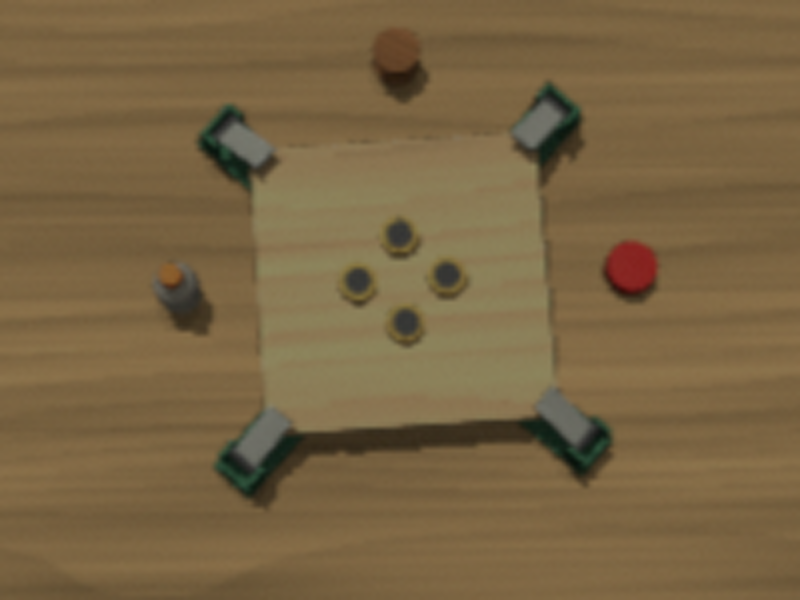

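View pics/scene0.png

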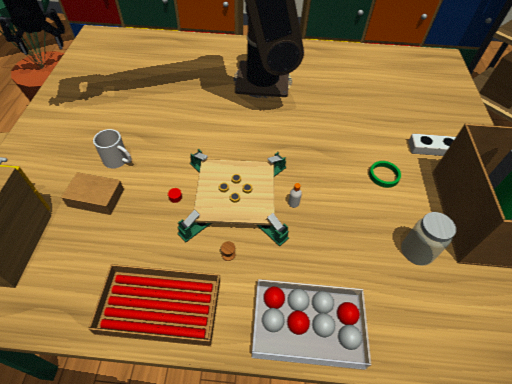

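```bash
cat > h.py <<'E'
from station import r
import numpy as np
from scipy.spatial.transform import Rotation as R
def proj(n,P):
    c=r.calibration(n);E=np.array(c['extrinsics']);p=np.atleast_2d(P)@E[:3,:3].T+E[:3,3]
    return np.c_[c['cx']+c['fx']*p[:,0]/-p[:,2],c['cy']+c['fy']*-p[:,1]/-p[:,2]]
def world(X,L):
    c,s=np.cos(X[2]),np.sin(X[2]);L=np.atleast_2d(L)
    return np.c_[X[0]+c*L[:,0]-s*L[:,1],X[1]+s*L[:,0]+c*L[:,1],L[:,2]]
SG=np.array([[1,1],[-1,1],[-1,-1],[1,-1]])
def diag(d,z): return np.c_[SG*d/2**.5,np.full(4,z)]
E
cat > fit.py <<'E'
from h import *
from scipy.optimize import least_squares
import cv2
px=np.array([[255,148],[265,432],[553,415],[540,133]])/4+[170-.375,130-.375]
f=lambda X:(proj('top',world(X,diag(.105*2**.5,.046)))-px).ravel()
s=least_squares(f,[.55,0,0]);X=s.x;print('board',X,'res',s.fun.round(2))
m=[d for d in r.regions_of('scene','board')][0]['mask'] if 1 else 0
q,_=cv2.findContours(m.astype('uint8'),0,2);print('scene minrect/approx',cv2.approxPolyDP(max(q,key=len),4,True)[:,0].tolist())
print('scene pred',proj('scene',world(X,diag(.105*2**.5,.046))).round(1).tolist())
print('corner',world(X,diag(.088,.046)).round(4).tolist());T=world(X,diag(.134,.064));print('tips',T.round(4).tolist(),'top px x4',((proj('top',T)-[169.6,129.6])*4).round().tolist())
np.save('X.npy',X)
st=r.read_state();M=R.from_rotvec(st['tcp_rot']).as_matrix();print('tool axes\n',M.round(3))
im=r.camera('scene')[140:260,160:320];s4=cv2.resize(im,None,fx=5,fy=5,interpolation=cv2.INTER_CUBIC)
for P in (world(X,diag(.105*2**.5,.046)),T,world(X,diag(.19,0))):
    for u,v in proj('scene',P): cv2.circle(s4,(int((u-160+.4)*5),int((v-140+.4)*5)),4,(255,0,0),1)
cv2.imwrite('pics/s2.png',s4[:,:,::-1])
E
python3 fit.py
```

```text
board [ 0.55891893 -0.03931844  0.03295142] res [-0.61 -0.75 -0.53 -0.    1.32  0.89 -0.2  -0.22]
scene minrect/approx [[200, 162], [193, 204], [196, 223], [272, 225], [271, 162]]
scene pred [[273.0, 223.8], [274.0, 161.9], [201.9, 157.9], [191.0, 219.0]]
corner [[0.6191, 0.0249, 0.046], [0.4947, 0.0208, 0.046], [0.4988, -0.1036, 0.046], [0.6232, -0.0995, 0.046]]
tips [[0.6505, 0.0585, 0.064], [0.4611, 0.0523, 0.064], [0.4673, -0.1371, 0.064], [0.6567, -0.1309, 0.064]] top px x4 [[266.0, 152.0], [276.0, 414.0], [546.0, 402.0], [528.0, 140.0]]
tool axes
 [[ 0.405 -0.914  0.   ]
 [-0.914 -0.405 -0.   ]
 [ 0.     0.    -1.   ]]
```

View pics/s2.png

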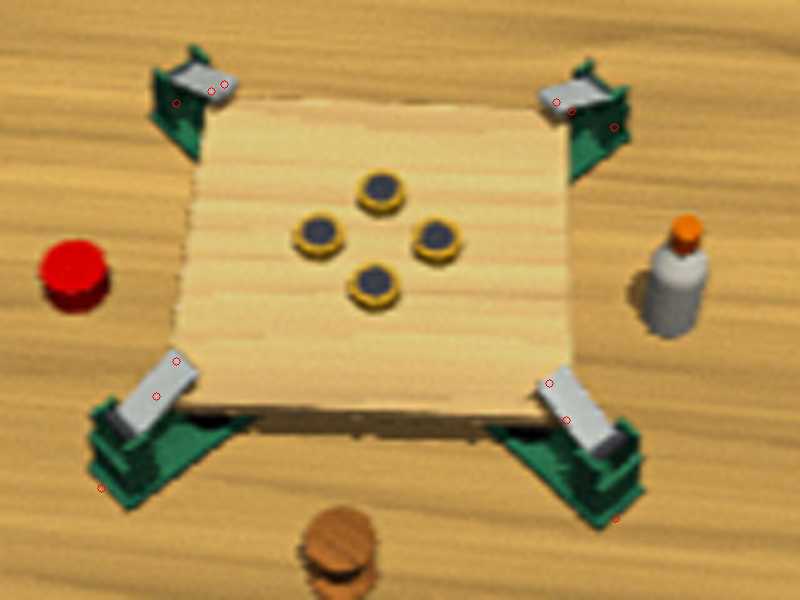

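```bash
cat > fit2.py <<'E'
from h import *
from scipy.optimize import least_squares
from scipy.ndimage import map_coordinates
import cv2
X0=np.load('X.npy')
I={n:cv2.GaussianBlur(cv2.imread(f'pics/{n}0.png'),(0,0),.6).astype(float) for n in('top','scene')}
h=.105;t=np.linspace(-.6,.6,25)*h
S=[np.c_[0*t+h,t],np.c_[0*t-h,t],np.c_[t,0*t+h],np.c_[t,0*t-h]]
def obs(n,X,w):
    out=[]
    for k,s in enumerate(S):
        L=np.c_[s,0*t+.046];p=proj(n,world(X,L));d=p[-1]-p[0];nn=np.array([-d[1],d[0]])/np.hypot(*d)
        a=np.arange(-w,w+.01,.1);P=p[:,None]+a[None,:,None]*nn
        v=np.stack([map_coordinates(I[n][:,:,c],[P[...,1],P[...,0]],order=1) for c in range(3)],-1)
        g=np.abs(np.gradient(v,axis=1)).sum(-1);g[:,:2]=g[:,-2:]=0
        out.append((L,p+a[g.argmax(1)][:,None]*nn,nn))
    return out
def fit(ns,X,w):
    O=[(n,o) for n in ns for o in obs(n,X,w)]
    f=lambda X:np.concatenate([((proj(n,world(X,L))-p)@nn) for n,(L,p,nn) in O])
    s=least_squares(f,X,loss='soft_l1',f_scale=.3);return s.x,[round(float(np.median(q)),2) for q in f(s.x).reshape(-1,25)]
for ns in(['top'],['scene'],['top','scene']):
    X=X0
    for w in(5,3,2.5):X,e=fit(ns,X,w)
    print(ns,X.round(4),e)
np.save('X.npy',X)
if 1:
  for n in('top','scene'):
    print(n,'tips',proj(n,world(X,diag(.134,.064))).round(1).tolist())
    for d in r.find_in(n,'shim1_tip')[:6]+r.find_in(n,'shim3_tip')[:4]: print(np.round(d['box'],1).tolist(),round(d['score'],2))
print('corner',world(X,diag(.088,.046)).round(4).tolist());print('tips',world(X,diag(.134,.064)).round(4).tolist())
E
python3 fit2.py
```

```text
['top'] [ 0.5583 -0.0374  0.0553] [0.32, -0.23, -0.34, 0.3]
['scene'] [ 0.5594 -0.0397  0.0566] [0.07, -0.17, -0.41, 0.32]
['top', 'scene'] [ 0.559  -0.0384  0.0552] [0.53, -0.06, -0.02, 0.67, -0.06, -0.27, -0.84, -0.03]
top tips [[235.1, 168.4], [239.0, 233.9], [306.4, 229.3], [300.6, 164.0]]
[221.3, 161.1, 238.8, 174.8] 0.67
[295.0, 157.1, 307.9, 168.7] 0.52
[208.0, 190.9, 218.8, 209.6] 0.71
[306.8, 226.4, 318.9, 242.2] 0.48
scene tips [[270.7, 215.7], [270.4, 159.6], [204.0, 157.1], [195.9, 212.8]]
[268.6, 214.8, 283.5, 232.4] 0.71
corner [[0.6177, 0.0271, 0.046], [0.4934, 0.0203, 0.046], [0.5003, -0.104, 0.046], [0.6246, -0.0971, 0.046]]
tips [[0.6484, 0.0614, 0.064], [0.4592, 0.051, 0.064], [0.4696, -0.1383, 0.064], [0.6588, -0.1278, 0.064]]
```

```bash
cat > go.py <<'E'
# usage: go.py kind n z  -> tool-axis shift in m
import sys
from h import *
X=np.load('X.npy');k,n,z=sys.argv[1],int(sys.argv[2]),float(sys.argv[3])
t=world(X,diag({'c':.088,'t':.134,'o':0}[k],z))[n-1]
s=r.read_state();M=R.from_rotvec(s['tcp_rot']).as_matrix()
print(s['clock'],'pos',s['position'].round(4),'F',s['ft_force'].round(2),'shift',(M.T@(t-s['position'])).round(4),'w',round(s['gripper_width'],4),'axisx',M[:,0].round(3),'z',M[:,2].round(3),'q',s['q'].round(2))
E
for i in 1 2 3 4; do python3 go.py c $i 0.12;done | grep -o 'shift.*w'
python3 go.py c 3 0.25
```

```text
shift [-0.4498 -0.5758  0.1333] w
shift [-0.4938 -0.4594  0.1333] w
shift [-0.3774 -0.4153  0.1333] w
shift [-0.3334 -0.5317  0.1333] w
1.0 pos [ 0.2733 -0.6172  0.2533] F [-0.57 -1.08 -0.3 ] shift [-0.3774 -0.4153  0.0033] w 0.0858 axisx [ 0.405 -0.914  0.   ] z [ 0. -0. -1.] q [-1.3   0.29  1.58  0.    1.28 -0.15]
```

```bash
python3 -m creep '[[-0.377,-0.415,0,0,0,0,-1],[-0.377,-0.415,0,0,0,0,-1],[-0.377,-0.415,0,0,0,0,-1],[-0.377,-0.415,0,0,0,0,-1],[-0.377,-0.415,0,0,0,0,-1]]' 40; python3 go.py c 3 0.25
```

```text
clock: 1.5
position: [0.3749, -0.3868, 0.2535]
tcp_rot: [2.632, -1.715, 0.001]
ft_force: [1.1, -0.1, -0.4]
gripper_width: 0.0122
1.5 pos [ 0.3749 -0.3868  0.2535] F [ 1.07 -0.08 -0.43] shift [-0.2079 -0.229   0.0035] w 0.0122 axisx [ 0.404 -0.915  0.   ] z [ 0. -0. -1.] q [-0.99 -0.02  1.91  0.    1.25  0.17]
```

```bash
python3 -m creep '[[-0.208,-0.229,0,0,0,0,-1],[-0.208,-0.229,0,0,0,0,-1],[-0.208,-0.229,0,0,0,0,-1],[-0.208,-0.229,0,0,0,0,-1],[-0.208,-0.229,0,0,0,0,-1]]'; python3 go.py c 3 0.08
```

```text
clock: 2.0
position: [0.476, -0.158, 0.2539]
tcp_rot: [-2.632, 1.715, -0.003]
ft_force: [0.3, -0.3, 0.1]
gripper_width: 0.0002
2.0 pos [ 0.476  -0.158   0.2539] F [ 0.26 -0.27  0.06] shift [-0.0398 -0.0439  0.1739] w 0.0002 axisx [ 0.404 -0.915  0.002] z [ 0.002 -0.001 -1.   ] q [-0.52 -0.1   2.   -0.    1.25  0.63]
```

```bash
python3 -m creep '[[-0.04,-0.044,0.02,0,0,0,-1],[-0.04,-0.044,0.06,0,0,0,-1],[-0.04,-0.044,0.11,0,0,0,-1],[-0.04,-0.044,0.15,0,0,0,-1],[-0.04,-0.044,0.174,0,0,0,-1]]'; python3 go.py c 3 0.068
```

```text
clock: 2.5
position: [0.4984, -0.1025, 0.0764]
tcp_rot: [2.632, -1.713, -0.005]
ft_force: [0.3, -0.2, -0.6]
gripper_width: -0.0002
2.5 pos [ 0.4984 -0.1025  0.0764] F [ 0.31 -0.25 -0.63] shift [ 0.0021 -0.0011  0.0084] w -0.0002 axisx [ 0.405 -0.914 -0.002] z [-0.003  0.001 -1.   ] q [-0.4   0.15  2.1  -0.    0.9   0.75]
```

```bash
python3 -m creep '[[0.002,-0.001,0.004,0,0,0,-1],[0.002,-0.001,0.006,0,0,0,-1],[0.002,-0.001,0.007,0,0,0,-1],[0.002,-0.001,0.008,0,0,0,-1],[0.002,-0.001,0.008,0,0,0,-1]]'; python3 go.py c 3 0.068
```

```text
clock: 3.0
position: [0.5011, -0.1044, 0.0699]
tcp_rot: [2.633, -1.714, -0.0]
ft_force: [-1.0, -0.3, 0.1]
gripper_width: 0.0001
3.0 pos [ 0.5011 -0.1044  0.0699] F [-1.01 -0.3   0.1 ] shift [-0.0007  0.0005  0.0019] w 0.0001 axisx [ 0.405 -0.914  0.   ] z [-0. -0. -1.] q [-0.4   0.17  2.09 -0.    0.88  0.75]
```

```bash
python3 -m creep '[[0,0,0.001,0,0,0,-1],[0,0,0.002,0,0,0,-1],[0,0,0.002,0,0,0,-1]]'; python3 -m creep '[[0,0,0.001,0,0,0,-1],[0,0,0.002,0,0,0,-1],[0,0,0.002,0,0,0,-1]]'
```

```text
clock: 3.3
position: [0.5012, -0.1045, 0.0681]
tcp_rot: [2.633, -1.714, 0.0]
ft_force: [1.0, 0.5, 1.6]
gripper_width: 0.0002
clock: 3.6
position: [0.5011, -0.1046, 0.0662]
tcp_rot: [2.632, -1.713, 0.0]
ft_force: [-2.9, -0.5, 2.8]
gripper_width: 0.0
```

```bash
python3 -m creep '[[0,0,0.001,0,0,0,-1],[0,0,0.002,0,0,0,-1],[0,0,0.002,0,0,0,-1]]'; python3 go.py c 3 0.068
```

```text
clock: 3.9
position: [0.501, -0.1048, 0.0642]
tcp_rot: [2.632, -1.713, -0.0]
ft_force: [-2.5, -1.2, 4.6]
gripper_width: 0.0003
3.9 pos [ 0.501  -0.1048  0.0642] F [-2.47 -1.18  4.65] shift [-0.001   0.0003 -0.0038] w 0.0003 axisx [ 0.405 -0.914  0.001] z [-0.001 -0.001 -1.   ] q [-0.4   0.18  2.1  -0.    0.87  0.75]
```

```bash
python3 -m creep '[[0,0,0.001,0,0,0,-1],[0,0,0.0015,0,0,0,-1],[0,0,0.0015,0,0,0,-1]]'; python3 - <<'E'
from station import r
import cv2,numpy as np
f=[]
for i in range(6):
    im=r.camera('scene');f.append(r.read_state()['ft_force'])
print(np.mean(f,0).round(2),np.std(f,0).round(2));s=r.read_state();print(s['position'],s['clock'])
cv2.imwrite('pics/p3.png',cv2.resize(im[130:260,150:320],None,fx=4.5,fy=4.5,interpolation=cv2.INTER_CUBIC)[:,:,::-1])
E
```

```text
clock: 4.2
position: [0.501, -0.1049, 0.0636]
tcp_rot: [2.632, -1.712, -0.002]
ft_force: [-5.0, -0.6, 9.3]
gripper_width: -0.0001
[-5.25  0.05 10.08] [0.36 0.45 0.32]
[ 0.50103849 -0.10487545  0.06364516] 4.5
```

View pics/p3.png

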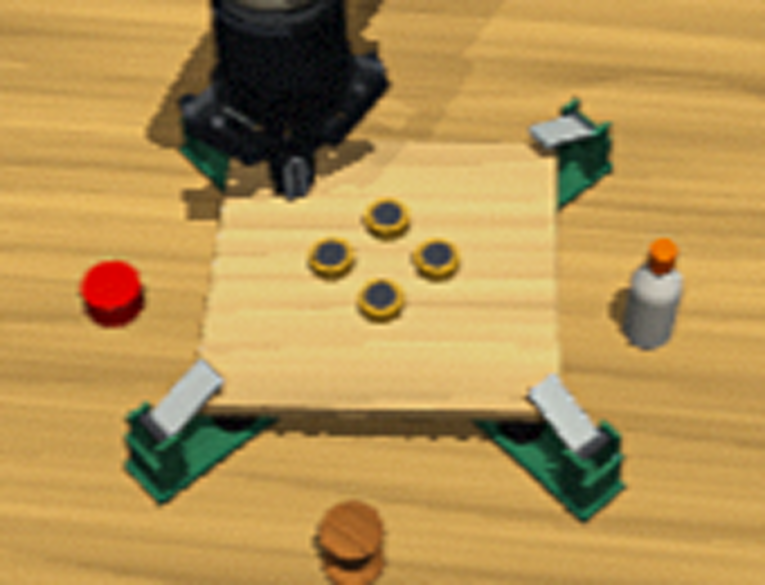

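Corner 3 went down about 5 mm at 1.6–4.6 N and then met a stop (10 N), so it appears to rock. In the picture, the tip is on the board at (295,185), clear of shim 3. I'll press a second corner for comparison.

```bash
python3 -m creep '[[0,0,-0.01,0,0,0,-1],[0,0,-0.04,0,0,0,-1],[0,0,-0.04,0,0,0,-1]]'; python3 go.py c 2 0.1
```

```text
clock: 4.8
position: [0.504, -0.1057, 0.1074]
tcp_rot: [-2.633, 1.713, -0.012]
ft_force: [1.5, -0.8, 0.7]
gripper_width: 0.0001
4.8 pos [ 0.504  -0.1057  0.1074] F [ 1.47 -0.77  0.7 ] shift [-0.1194 -0.0414  0.0069] w 0.0001 axisx [ 0.405 -0.914  0.006] z [ 0.006 -0.004 -1.   ] q [-0.4   0.11  2.08 -0.    0.95  0.75]
```

```bash
python3 -m creep '[[-0.04,-0.014,0,0,0,0,-1],[-0.08,-0.028,0,0,0,0,-1],[-0.119,-0.041,0.007,0,0,0,-1],[-0.119,-0.041,0.025,0,0,0,-1],[-0.119,-0.041,0.03,0,0,0,-1]]'; python3 go.py c 2 0.071
```

```text
clock: 5.3
position: [0.4918, 0.0212, 0.0748]
tcp_rot: [2.635, -1.71, 0.007]
ft_force: [-0.9, -0.1, 0.1]
gripper_width: 0.0003
5.3 pos [0.4918 0.0212 0.0748] F [-0.95 -0.11  0.09] shift [ 0.0015 -0.0011  0.0038] w 0.0003 axisx [ 0.407 -0.913  0.004] z [ 0.003 -0.003 -1.   ] q [-0.16  0.12  2.14 -0.    0.88  0.99]
```

```bash
python3 -m creep '[[0.001,-0.001,0.003,0,0,0,-1],[0.001,-0.001,0.005,0,0,0,-1],[0.001,-0.001,0.006,0,0,0,-1],[0.001,-0.001,0.006,0,0,0,-1]]'; python3 -m creep '[[0,0,0.001,0,0,0,-1],[0,0,0.001,0,0,0,-1]]'; python3 -m creep '[[0,0,0.001,0,0,0,-1],[0,0,0.001,0,0,0,-1]]'
```

```text
clock: 5.7
position: [0.4935, 0.02, 0.069]
tcp_rot: [2.634, -1.712, 0.008]
ft_force: [-0.4, 0.0, -0.2]
gripper_width: 0.0
clock: 5.9
position: [0.4939, 0.0197, 0.0684]
tcp_rot: [-2.634, 1.712, -0.009]
ft_force: [-0.7, 0.1, 0.4]
gripper_width: -0.0001
clock: 6.1
position: [0.4939, 0.0197, 0.068]
tcp_rot: [-2.634, 1.713, -0.008]
ft_force: [-2.9, 0.2, 4.7]
gripper_width: 0.0004
```

```bash
python3 -m creep '[[0,0,0.001,0,0,0,-1],[0,0,0.001,0,0,0,-1]]';python3 -m creep '[[0,0,0.001,0,0,0,-1],[0,0,0.001,0,0,0,-1]]'
```

```text
clock: 6.3
position: [0.494, 0.0197, 0.068]
tcp_rot: [2.634, -1.712, 0.007]
ft_force: [-3.6, -0.2, 6.7]
gripper_width: -0.0002
clock: 6.5
position: [0.494, 0.0196, 0.068]
tcp_rot: [2.633, -1.711, 0.006]
ft_force: [-4.3, -0.2, 7.9]
gripper_width: -0.0
```

Corner 2 is firm: it stayed at 0.0680 up to 8 N. Corner 3 gave 4.4 mm past the same contact height. So it's shim 3.

```bash
python3 -m creep '[[0,0,-0.02,0,0,0,-1],[0,0,-0.06,0,0,0,-1],[0,0,-0.06,0,0,-8,-1],[0,0,-0.06,0,0,-16,-1],[0,0,-0.06,0,0,-24,-1]]'; python3 go.py t 3 0.12
```

```text
clock: 7.0
position: [0.4941, 0.0198, 0.1284]
tcp_rot: [2.934, -1.118, 0.008]
ft_force: [0.7, -0.7, 0.7]
gripper_width: -0.0001
7.0 pos [0.4941 0.0198 0.1284] F [ 0.68 -0.72  0.66] shift [0.0869 0.1343 0.0088] w -0.0001 axisx [ 0.747 -0.665  0.005] z [ 0.004 -0.003 -1.   ] q [-0.16  0.03  2.11 -0.    0.99  0.57]
```

```bash
python3 -m creep '[[0.029,0.045,0,0,0,0,-1],[0.058,0.09,0,0,0,0,-1],[0.087,0.134,0,0,0,0,-1],[0.087,0.134,0.009,0,0,0,-1],[0.087,0.134,0.009,0,0,0,-1]]'; python3 go.py t 3 0.094
```

```text
clock: 7.5
position: [0.469, -0.1392, 0.1187]
tcp_rot: [2.933, -1.123, 0.004]
ft_force: [0.2, 0.2, 0.7]
gripper_width: 0.0003
7.5 pos [ 0.469  -0.1392  0.1187] F [0.25 0.18 0.73] shift [-0.0003 -0.0011  0.0247] w 0.0003 axisx [ 0.744 -0.668  0.003] z [ 0.002 -0.002 -1.   ] q [-0.5   0.03  2.13 -0.    0.97  0.24]
```

```bash
python3 - <<'E'
from station import r
import cv2
a=cv2.resize(r.camera('top')[130:280,170:370],None,fx=4,fy=4,interpolation=cv2.INTER_CUBIC);cv2.imwrite('pics/over3.png',a[:,:,::-1])
E
```

```text
(no output)
```

View pics/over3.png

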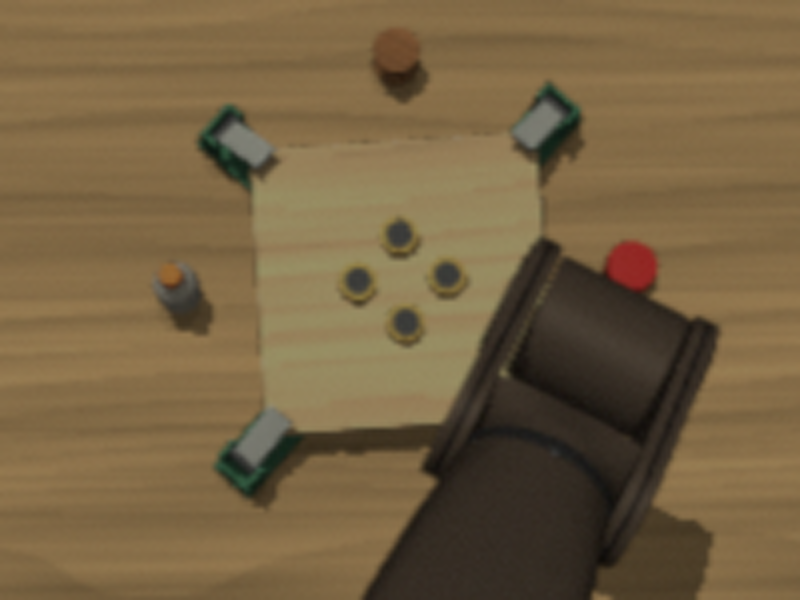

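The top view shows the arm covering corner 3; the board and the other shims haven't moved. I'll descend.

```bash
python3 -m creep '[[0,-0.001,0.015,0,0,0,-1],[0,-0.001,0.025,0,0,0,-1],[0,-0.001,0.027,0,0,0,-1],[0,-0.001,0.03,0,0,0,-1],[0,-0.001,0.032,0,0,0,-1]]'; python3 go.py t 3 0.069
```

```text
clock: 8.05
position: [0.4704, -0.1361, 0.0877]
tcp_rot: [-2.934, 1.12, -0.003]
ft_force: [-2.2, 6.1, 7.1]
gripper_width: -0.0001
8.05 pos [ 0.4704 -0.1361  0.0877] F [-2.2   6.15  7.12] shift [0.0008 0.0022 0.0187] w -0.0001 axisx [ 0.746 -0.666  0.001] z [ 0.002  0.    -1.   ] q [-0.49  0.09  2.14  0.    0.91  0.24]
```

```bash
python3 -m creep '[[0,0.001,0.003,0,0,0,-1],[0,0.002,0.006,0,0,0,-1],[0,0.002,0.009,0,0,0,-1],[0,0.002,0.009,0,0,0,-1]]'; python3 go.py t 3 0.069
```

```text
clock: 8.45
position: [0.4713, -0.1373, 0.0807]
tcp_rot: [-2.932, 1.12, -0.01]
ft_force: [1.1, 3.0, 5.1]
gripper_width: -0.0001
8.45 pos [ 0.4713 -0.1373  0.0807] F [1.09 2.97 5.07] shift [-0.0006  0.0019  0.0117] w -0.0001 axisx [ 0.745 -0.667  0.005] z [ 0.007  0.001 -1.   ] q [-0.49  0.1   2.14  0.    0.89  0.23]
```

```bash
python3 -m creep '[[0,0.001,0.003,0,0,0,-1],[0,0.002,0.006,0,0,0,-1],[0,0.002,0.009,0,0,0,-1],[0,0.002,0.011,0,0,0,-1],[0,0.002,0.012,0,0,0,-1]]'; python3 go.py t 3 0.069
```

```text
clock: 8.95
position: [0.4723, -0.1381, 0.071]
tcp_rot: [-2.929, 1.121, -0.017]
ft_force: [2.0, 5.8, 8.4]
gripper_width: 0.0001
8.95 pos [ 0.4723 -0.1381  0.071 ] F [1.95 5.81 8.4 ] shift [-0.0019  0.0019  0.0019] w 0.0001 axisx [ 0.745 -0.668  0.008] z [ 0.012  0.002 -1.   ] q [-0.49  0.12  2.15  0.01  0.87  0.23]
```

```bash
python3 -m creep '[[0,0.001,0.002,0,0,0,-1],[0,0.001,0.004,0,0,0,-1],[0,0.001,0.005,0,0,0,-1]]';python3 -m creep '[[0,0,0.003,0,0,0,-1],[0,0,0.005,0,0,0,-1],[0,0,0.005,0,0,0,-1]]'; python3 go.py t 3 0.069
```

```text
clock: 9.25
position: [0.4729, -0.1383, 0.0689]
tcp_rot: [-2.928, 1.12, -0.017]
ft_force: [-5.5, 5.1, 19.2]
gripper_width: 0.0001
clock: 9.55
position: [0.4733, -0.1384, 0.0685]
tcp_rot: [-2.929, 1.117, -0.01]
ft_force: [-13.3, 4.4, 28.9]
gripper_width: -0.0002
9.55 pos [ 0.4733 -0.1384  0.0685] F [-13.25   4.36  28.91] shift [-0.0028  0.0023 -0.0006] w -0.0002 axisx [ 0.746 -0.666  0.003] z [ 0.008  0.004 -1.   ] q [-0.49  0.13  2.14  0.01  0.87  0.23]
```

At the stop: 29 N at TCP z 0.0685, where 0.069 means flat. I'll lift straight up, go clear, and check.

```bash
python3 -m creep '[[0,0,-0.005,0,0,0,-1],[0,0,-0.03,0,0,0,-1],[0,0,-0.08,0,0,0,-1],[0,0,-0.13,0,0,0,-1],[0,0,-0.16,0,0,0,-1]]'; python3 -m creep '[[0,0,-0.03,0,0,0,-1],[0.05,0.05,-0.03,0,0,0,-1],[0.08,0.08,-0.03,0,0,0,-1],[0.12,0.12,-0.03,0,0,0,-1],[0.15,0.15,-0.03,0,0,0,-1]]'; python3 go.py t 3 0.2
```

```text
clock: 10.05
position: [0.4735, -0.1395, 0.2335]
tcp_rot: [-2.93, 1.117, -0.021]
ft_force: [0.8, 0.0, 0.4]
gripper_width: -0.0001
clock: 10.55
position: [0.4847, -0.3408, 0.2643]
tcp_rot: [-2.931, 1.116, -0.023]
ft_force: [1.4, -1.5, 0.7]
gripper_width: 0.0002
10.55 pos [ 0.4847 -0.3408  0.2643] F [ 1.39 -1.49  0.65] shift [-0.1468 -0.1406  0.0639] w 0.0002 axisx [ 0.747 -0.665  0.012] z [ 0.016 -0.001 -1.   ] q [-0.79  0.09  1.78  0.01  1.26 -0.06]
```

```bash
python3 - <<'E'
from station import r
import cv2,numpy as np
r.camera('scene');t=r.camera('top');s=r.camera('scene')
a=cv2.resize(t[140:260,205:345],(560,480),interpolation=cv2.INTER_CUBIC)
cv2.imwrite('pics/endt.png',a[:,:,::-1])
o=cv2.imread('pics/scene0.png')[:,:,::-1]
z=lambda i:cv2.resize(i[140:250,165:310],(580,440)[:2],interpolation=cv2.INTER_CUBIC)[:290]
cv2.imwrite('pics/ends.png',np.vstack([z(o),z(s)])[:,:,::-1])
E
```

```text
(no output)
```

View pics/ends.png

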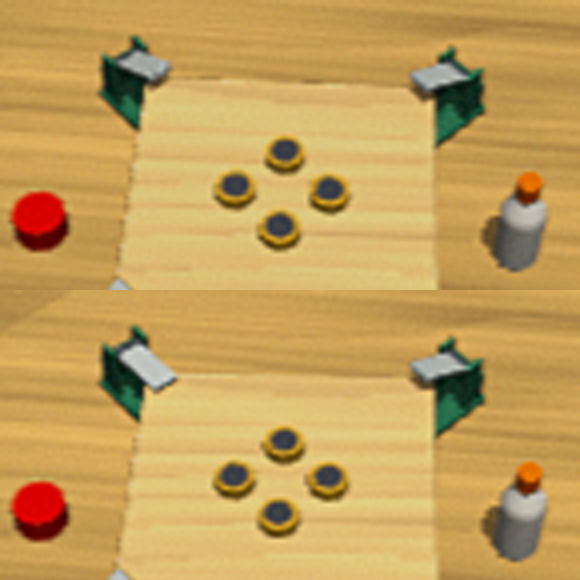

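View pics/endt.png

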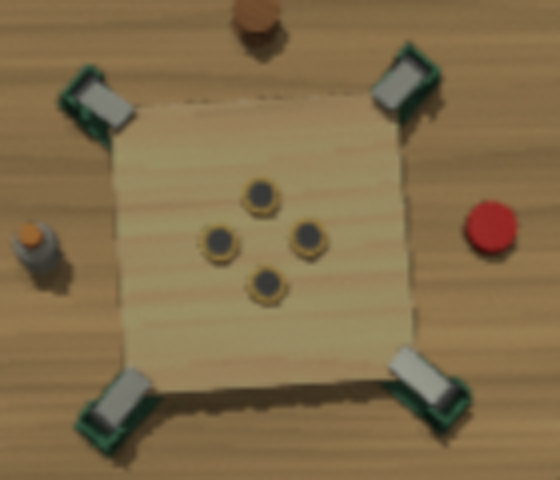

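```bash
python3 - <<'E'
from h import *
import cv2
X=np.load('X.npy')
for a in (0,.28,.45):
    e=.45-a;d=.172-.046*np.cos(e);z=.045+.046*np.sin(e)+.002
    p=world(X,diag(d,z))[2:3];print(a,'scene crop px',((proj('scene',p)-[165,140]+.4)*4).round(1),'top',((proj('top',p)-[205,140]+.4)*4).round(1))
E
```

```text
0 scene crop px [[160.2  69.9]] top [[403.7 355.2]]
0.28 scene crop px [[165.   84.4]] top [[397.8 353.6]]
0.45 scene crop px [[166.3  92.1]] top [[396.  354.2]]
```

The free end of shim 3 shows at (165,93) in the scene crop. I predicted 92 if flat and 84 if stopped at 0.28, so it is flat. The other shims are up and nothing around the board has moved.

```bash
python3 -c "
from station import r
print(r.read_state()['clock']);print(r.sign_off())"
```

```text
10.7
the job is handed in; nothing more can be done
None
```

The rocking corner is corner 3 (near right). I pressed shim 3 down flat there and handed the job in at 10.7 s.

- **Finding the corner:** With all shims up, corner 3 went down about 4.4 mm under roughly 2–5 N, then met a stop at about 10 N. Corner 2 stayed firm up to 8 N, with no measurable give. I did not press corners 1 and 4.
- **Pressing the shim:** I pressed shim 3 until the fingertip stopped at about 46.5 mm above the table, where 47 mm means flat. The force there was 29 N. There was up to about 13 N of sideways load at the end, and the fingertip was about 3–4 mm off the planned point.
- **Final check:** With the arm clear, shim 3's free end was at row 93 in the scene picture, against 92 predicted for flat and 84 for a stop at 0.28. The other three shims still look up. The board, glue bottle, candle and spool look unmoved; I did not check the mug, box, tape and jar again, as they were outside the cropped pictures.

No check failed. The two cameras' board positions differed by about 2.5 mm, roughly the calibration tolerance.

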